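# Work a marked bar past the pillar into the drill jig

### The job

Load the loose bar into the drill jig by pushing it with the fingertips, never taking it between the fingers or lifting it off the jig plate: work one end and then the other to angle the marked end in behind the pillar, under the bush plate, then swing the plain end in. Finish with the bar flat against the back fence along its whole length and its marked end up against the end stop, and leave the other things on the jig and bench where they are.

Things in the scene. Friction and masses are not known exactly. Their poses are not given: they have to be found in the camera images.
- bar_centre (a point): centre of the loose plain metal bar, 200 mm long, 24 mm wide, 20 mm high, about 0.5 kg, lying flat on the jig plate (point 10 mm above the plate). Its y axis runs along the bar from the marked to the plain end, x across it, z up. At the start its axes are within 0.2 rad of the jig's, and it lies in front of the screw block with its marked end left of the pillar.
- marked_end (a point): middle of the bar's marked end face, 100 mm from its centre on its -y side: the end on the robot's right, nearer the pillar. Two thin scribed crosses on top of the bar, 62 and 90 mm from this end, show where it will be drilled. Axes as the bar's.
- plain_end (a point): middle of the bar's other, unmarked end face, 100 mm from its centre on its +y side, on the robot's left. Axes as the bar's.
- home (a point): where the bar's centre must finally be, 10 mm above the jig plate; fixed to the jig. Its axes are the jig's: x away from the robot, square to the back fence, y left along the fence, z up; all jig offsets are given from this point along them. The bar lies here with its length along y and its marked end at -y.
- drill_jig: the drill jig, fixed to the bench: a dark steel plate 160 mm (x) by 384 mm (y), 12 mm thick, that carries fence, end stop, bush plate, pillar and screw block. Origin: middle of the plate's underside, on the bench, 42 mm nearer the robot (-x) and 55 mm left (+y) of home. Axes as home. Its near half is open: the bar starts there and fingers may work anywhere over it.
- fence (a point): point on the straight face of the back fence: 12 mm beyond home in x, where the bar's back side comes to rest. The fence is a rail, 18 mm high above the plate, from 122 mm right to 155 mm left of home.
- bush_plate (a point): middle of the top of the bush plate, a steel plate with two drill bushes bridging the bay from fence to pillar: 74 mm (x) by 57 mm (y), from x = -42 to +32 and y = -52 to +5 mm of home. Its underside is 28 mm and its top 36 mm above the jig plate; bushes and screws on it reach 41 mm. The bar passes under it with 8 mm to spare.
- pillar (a point): axis of the round pillar, 16 mm diameter, that carries the front of the bush plate, in front of the bay: x = -30, y = -20 mm from home. The gap between pillar and back fence is 34 mm wide; the 24 mm wide bar must come to lie in it. The point is 10 mm above the plate.
- end_stop (a point): point on the face of the end stop, a block 18 mm high at the right end of the bay, y = -100 mm from home and in line with the bar's centre line when home; the face looks left (+y) and runs from the fence to x = -28 mm. A bar that meets it askew can wedge between stop and fence; one that already lies flat on the fence slides up to it freely.
- screw_block (a point): front inner corner of the thrust-screw block at the bay's left end: x = -14, y = +160 mm from home, 24 mm high. It runs back to the fence and 26 mm further left; its screw and knob reach y = +224, no nearer the robot. The home bar's plain end is 60 mm from it. Block to pillar is only 172 mm, so the bar cannot go in flat.
- hex_key: bystander: black hex key, 116 mm long, 9 mm high, lying on the near right part of the jig plate
- clamp_bolt: bystander: hexagon-head bolt, 53 mm long, 20 mm high, lying on the right part of the jig plate
- marker: bystander: marker pen with a dark cap, 132 mm long, lying left of the jig
- cover_disc: bystander: cast cover disc, 104 mm, left of the jig

How it is judged (in metres and radians):
On the way:
1. the marked end is in behind the pillar, under the bush plate, while the plain end is still out in front of the bay (y of marked_end in the frame of home below -0.022 m and x of marked_end in the frame of home above -0.022 m and x of plain_end in the frame of home below -0.022 m).
At the end, for the whole second after the job is handed in: both ends of the bar lie within 3 mm of flush with the back fence, the marked end is within 4 mm of the end stop, the bar lies flat on the jig plate and at rest (x of marked_end in the frame of home between -0.003 and 0.003 m and x of plain_end in the frame of home between -0.003 and 0.003 m and y of marked_end in the frame of home between -0.103 and -0.096 m and z of bar_centre in the frame of home between -0.002 and 0.002 m and linear speed of bar below 0.005 m/s); the robot touches nothing.
It fails at once if the bar is lifted or tipped off the jig plate (more than 10 mm at its centre or 15 mm at an end) (z of bar_centre in the frame of home above 0.01 m or z of any of marked_end, plain_end in the frame of home above 0.015 m).
It fails at once if the bar is taken between the fingers (the grasp point inside the bar's outline, lower than fingers on top of the bar would be) (x of the grasp point in the frame of bar_centre between -0.006 and 0.006 m and y of the grasp point in the frame of bar_centre between -0.1 and 0.1 m and z of the grasp point in the frame of bar_centre between -0.02 and 0.026 m).
It fails at once if a bystander on the jig or bench (hex key, bolt on the jig plate, marker, cover disc) is displaced by more than 20 mm (distance of any of hex_key, clamp_bolt, marker, cover_disc from where it was at the start of the episode above 0.02 m).
It also fails if it takes over 72 s, if anything falls off the work surface, if the arm or the gripper's body presses on something with over 40 N, if the wrist force passes 120 N, or if a joint passes its speed limit or range.

### The arm

A 6-joint arm with a two-finger parallel gripper is mounted at the origin on a cart in front of the work surface, level with it; the furniture and walls round the work are solid. World frame = base frame: x ahead of the robot, y to its left, z up, the work surface at z = 0. Lengths are in m, angles in degrees, forces in N, time in s.
With the tool pointing down it reaches from about 0.35 to 0.975 m from the base axis. Payload 7.1 kg.
Tool frame: the origin (TCP) lies on the centre line of the jaws, within the pads' length; the fingertips stand 25 mm ahead of it and the grasp point (between the pads) lies 6 mm ahead of it; z points along the fingers, y is the direction in which the jaws open and shut (so a half turn about z gives the same grasp; the last joint's range is limited). The gripper opens to 88 mm and grips with 3 to 60 N. Pads are 20 mm wide; open, the fingers measure 115 mm over their backs; the gripper's body (75 mm by 178 mm) begins 61 mm behind the grasp point.
Start: joints at [73.969, 24.242, 93.386, -0, 62.372, -1.089], TCP at [0.161, 0.604, 0.248] pointing down, gripper open.
Joint ranges: [-172.04, 172.04], [-51.8, 120.97], [4.93, 147.93], [-75.15, 255.16], [6.16, 154.13], [-145.62, 145.62]. Speed limits (degrees/s): [136.94, 136.94, 172.46, 180, 180, 180].

### API

Orientations are given as [roll, pitch, yaw] about the fixed x, y, z axes, in that order (R = Rz(yaw) Ry(pitch) Rx(roll)).
In Python, from plant import status, imaging, finish_job, find_in, cut_out, mark_of gives the robot as it stands.
- The arm moves only by the tool jog_arm, never from a script. Its argument "commands" is a list that holds one entry, the list of rows, each a list of 5 numbers: the closure, from -1 (fully open) to 1 (shut), then the shift along the tool's x, y, z in mm, then the turn about the tool's z in rad. A call has 1 to 12 rows; each row shifts and turns the commanded pose from where the row before left it, along the tool's axes as they then stand; what a row does not reach is not made up. A row lasts 1/12 s, in which the tool goes at most 41.7 mm and 7.16 degrees, less where a joint would pass 70% of its speed; a pose out of reach is approached as far as the arm can. A call with a gripper value outside its range is refused whole. The fingers move at their own pace and stop on an object; "newtons" is the grip in N (left out, the last holds). Time passes only in rows, so rows that do not move let the fingers close. It gives the time, the measured TCP pose, the force and the opening at its end, in the units of the state.
- status.get_state(): the state, without advancing time (a new reading comes with each control period).
- imaging.snapshot(name): name is "scene" or "top" or "wrist"; returns (picture, depth): 384x512x3 uint8, red, green, blue; 384x512 float32, m along the optical axis (not along the pixel's ray), 0 where there is no reading.
- imaging.get_calibration(name): a dict with "vertical_fov" (degrees; the focal length in pixels is half the picture's height over the tangent of half this angle, whatever the lens; pixels are square), "cx", "cy" (the principal point, pixels), "dist_coeffs" ([k1, k2, p1, p2, k3] as OpenCV has them; the pictures are not rectified), "R" (3x3) and "t" (3): a world point X has camera coordinates R X + t. Camera axes: x right, y down, z forward; pixel columns grow to the right and rows downward; lengths in m; the calibration is good to about 2 mm. A picture is of the moment at which its call begins: read the wrist's pose just before it. get_calibration takes no time and is no camera call; for the wrist camera it gives the pose at the moment of the call.
- finish_job(): hands the job in, once; it reports no verdict.
Trained networks look in the newest picture that a camera, given by its name, has taken for a name from the list of things; names that differ only in an ending like _2 or _b are one class to them, and where a whole thing is asked for, a point or a joint stands for the part that bears it (a point fixed in the world has none). Each returns a list of dicts, best first, with "conf" (0 to 1); they miss things now and then, are a little off and sometimes report something else, mostly with a low value. They report only what shows in the picture. A call takes as long as a camera call.
- find_in(name, camera): "location" ([column, row] in pixels, amid what is visible of it).
- cut_out(name, camera): "region" (384x512 bool, what is visible of it) and "location" ([column, row] in pixels, amid what is visible of it).
- mark_of(name, camera): "location" ([column, row] in pixels: a listed point, or the origin of a listed thing).
The state is a dict: "t": time; "q": joint angles; "qvel": joint speeds; "joint_efforts": joint torques, N m; "tcp_pos": TCP position; "eef_rot": TCP orientation; "wrist_force": force on the tool from outside, world axes, zero at the start; "wrist_torque": the same for the moment, N m; "grip_width": finger opening in m.
Only numpy, scipy, OpenCV 4.12 (cv2) and the standard library are available. Lean on these libraries where they do the work, as an engineer would, in place of code of your own. Each camera call takes 0.05 s, during which the arm holds its last target.

## Working session

There is one attempt and no reset: what is moved stays moved. The work goes in short steps, Python scripts to look and compute and a tool call to move; the robot and the scene stay as the last step left them, time stands still between calls to the robot, and variables do not carry over. Pictures are saved under pics/ and viewed, and the job is handed in when it is done.

Besides the shell and the picture viewer there is one more tool, called after "Call:" as name([rows], argument=value, ...), one row to a line, values as JSON. jog_arm: Moves the arm, as the interface text tells. Its arguments: {"type":"object","properties":{"commands":{"type":"array"},"newtons":{"type":"number"}},"required":["commands"]}

```bash
mkdir -p pics; ls; cat > h.py <<'E'
import numpy as np, cv2
from plant import status, imaging, finish_job, find_in, cut_out, mark_of
def snap(cam,fn=None):
    p,d=imaging.snapshot(cam)
    if fn: cv2.imwrite('pics/'+fn,cv2.cvtColor(p,cv2.COLOR_RGB2BGR))
    return p,d
def K(c):
    f=192/np.tan(np.radians(c['vertical_fov'])/2)
    return np.array([[f,0,c['cx']],[0,f,c['cy']],[0,0,1.]])
def ray(px,c):
    px=np.array(px,float).reshape(-1,1,2)
    u=cv2.undistortPoints(px,K(c),np.array(c['dist_coeffs'],float))[:,0]
    r=np.c_[u,np.ones(len(u))]
    R=np.array(c['R']);t=np.array(c['t'])
    return -R.T@t, r@R
def onz(px,c,z):
    o,r=ray(px,c)
    return o+r*((z-o[2])/r[:,2])[:,None]
def proj(X,c):
    R=np.array(c['R']);t=np.array(c['t'])
    return cv2.projectPoints(np.array(X,float).reshape(-1,1,3),cv2.Rodrigues(R)[0],t,K(c),np.array(c['dist_coeffs'],float))[0][:,0]
E
python3 - <<'E'
from h import *
np.set_printoptions(precision=4,suppress=True)
s=status.get_state();print(s)
for cam in ['top','scene']:
    snap(cam,cam+'0.png'); c=imaging.get_calibration(cam); print(cam,c)
    for n in ['bar_centre','marked_end','plain_end','home','fence','bush_plate','pillar','end_stop','screw_block','drill_jig','hex_key','clamp_bolt','marker','cover_disc']:
        r=mark_of(n,cam)
        if r: 
            z={'bush_plate':.048,'drill_jig':0}.get(n,.022)
            print(n,[ (round(q['conf'],2),np.round(q['location'],1),onz(q['location'],c,z)[0]) for q in r[:2]])
        else: print(n,None)
print(status.get_state()['t'])
E
```

```text
pics
{'t': 0.0, 'q': array([73.9698, 24.2836, 93.4294, -0.0016, 62.3728, -1.09  ]), 'qvel': array([-0.1276,  0.0243, -0.0794, -0.0947, -0.08  ,  0.0057]), 'joint_efforts': array([  0.0006, -54.4624, -27.3671,   0.0643,   0.0228,  -0.0001]), 'tcp_pos': array([0.161 , 0.6034, 0.2469]), 'eef_rot': array([-179.9142,   -0.0003,  165.0606]), 'wrist_force': array([-0.3718, -0.2201, -0.2729]), 'wrist_torque': array([ 0.0326, -0.0433,  0.056 ]), 'grip_width': 0.08799745951326292}
top {'vertical_fov': 57.88037748106536, 'cx': 250.50587929241723, 'cy': 191.35417870968564, 'dist_coeffs': array([-0.0424,  0.    ,  0.    ,  0.    ,  0.    ]), 'R': array([[ 0.0117, -0.9998,  0.0151],
       [-0.9926, -0.0134, -0.1206],
       [ 0.1208, -0.0136, -0.9926]]), 't': array([0.2253, 0.5357, 1.0016])}
bar_centre [(0.65, array([279.4, 180.1]), array([0.5692, 0.1452, 0.022 ]))]
marked_end [(0.86, array([312. , 182.9]), array([0.5621, 0.0465, 0.022 ]))]
plain_end [(0.81, array([244.4, 182. ]), array([0.562 , 0.2506, 0.022 ]))]
home [(0.95, array([313.4, 158.7]), array([0.6367, 0.0415, 0.022 ]))]
fence [(0.94,
[... 1591 characters left out ...]
3]), array([0.5895, 0.0094, 0.022 ]))]
end_stop [(0.83, array([366.8, 261. ]), array([ 0.6223, -0.0744,  0.022 ]))]
screw_block [(0.96, array([284.3, 214.7]), array([0.6106, 0.1931, 0.022 ]))]
drill_jig [(0.9, array([307.6, 240. ]), array([0.5997, 0.0917, 0.    ]))]
hex_key [(0.74, array([324.7, 272.2]), array([ 0.5186, -0.0437,  0.022 ])), (0.33, array([308.6, 244.9]), array([0.5636, 0.0528, 0.022 ]))]
clamp_bolt [(0.56, array([346.4, 272.6]), array([ 0.5547, -0.074 ,  0.022 ]))]
marker [(0.45, array([198.1, 210. ]), array([0.4445, 0.3556, 0.022 ]))]
cover_disc [(0.6, array([152.5, 189.9]), array([0.4015, 0.5374, 0.022 ])), (0.47, array([330.1, 247.8]), array([0.595 , 0.0128, 0.022 ]))]
1.5
```

```bash
python3 - <<'E'
import cv2
a=cv2.imread('pics/top0.png'); cv2.imwrite('pics/top0c.png',cv2.resize(a[130:230,220:380],None,fx=5,fy=5,interpolation=cv2.INTER_CUBIC))
a=cv2.imread('pics/scene0.png'); cv2.imwrite('pics/scene0c.png',cv2.resize(a[180:300,230:400],None,fx=4.7,fy=4.7,interpolation=cv2.INTER_CUBIC))
E
```

```text
(no output)
```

View pics/top0c.png

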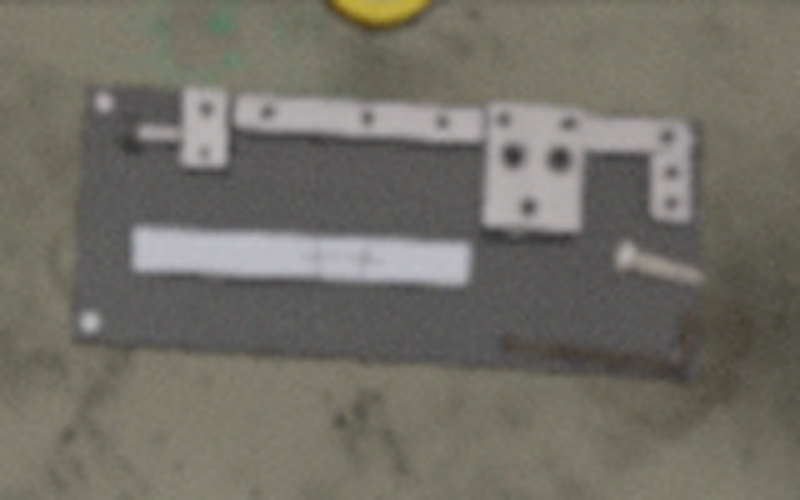

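View pics/scene0c.png

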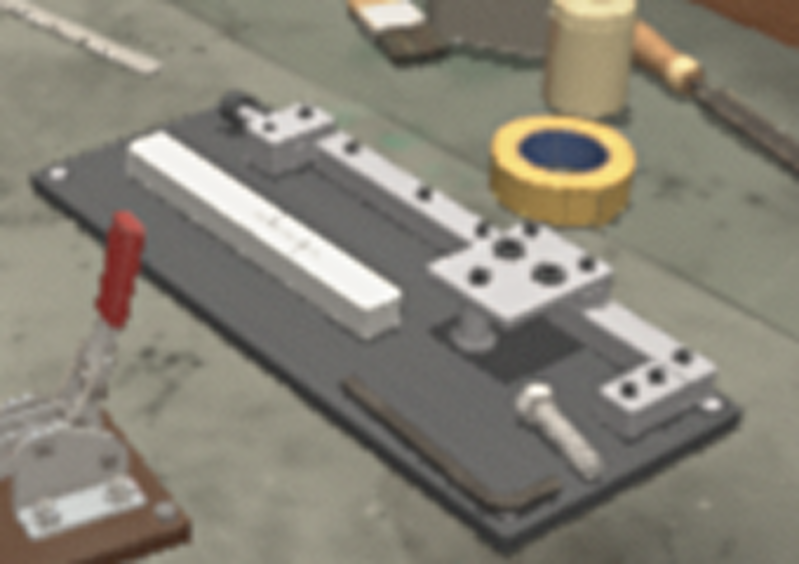

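View pics/top0.png

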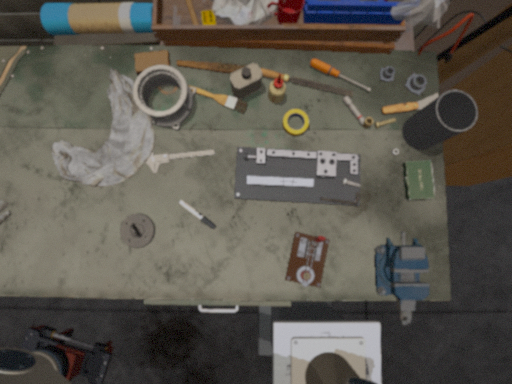

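The top view shows the bar in front of the bay at columns 246–314, row ~182. The bush plate is at about (326,163), the bolt at (348,183) and the hex key at (338,200). A red-handled toggle clamp stands at about (307,260). Next I'll fit the jig and check the wrist camera's geometry.

```bash
python3 - <<'E'
from h import *
np.set_printoptions(precision=4,suppress=True)
c=imaging.get_calibration('top')
cr=np.array([(85,87),(703,122),(690,378),(75,342)])/5+[220,130]-0.4
P=onz(cr,c,.012);print(P, P.mean(0)); 
for a,b in((0,1),(3,2)): d=P[a]-P[b]; print(np.degrees(np.arctan2(-d[0],d[1])),np.hypot(*d[:2]))
bc=np.array([(133,228),(470,243),(468,285),(133,270)])/5+[220,130]-0.4
B=onz(bc,c,.032);print(B,B.mean(0))
d=B[0]-B[1];print(np.degrees(np.arctan2(-d[0],d[1])))
w=imaging.get_calibration('wrist');s=status.get_state()
R=np.array(w['R']);o=-R.T@w['t'];print('cam',o,'fwd',R[2],'right',R[0],w['vertical_fov'],s['tcp_pos'],s['eef_rot'])
p,d=snap('scene')
cs=imaging.get_calibration('scene')
# height of red handle
for px in [(257,230),(256,240),(250,255)]:
  z=d[px[1],px[0]]; 
  u=cv2.undistortPoints(np.array([[px]],float),K(cs),np.array(cs['dist_coeffs']))[0,0]
  print(px,np.array(cs['R']).T@(np.array([u[0],u[1],1])*z-np.array(cs['t'])))
E
```

```text
[[ 0.6719  0.2762  0.012 ]
 [ 0.6562 -0.1066  0.012 ]
 [ 0.4971 -0.0942  0.012 ]
 [ 0.5143  0.2796  0.012 ]] [0.5849 0.0887 0.012 ]
-2.348456091720853 0.3831213718316798
-2.626120315424026 0.37418143454757796
[[0.5811 0.2455 0.032 ]
 [0.5749 0.0435 0.032 ]
 [0.5495 0.045  0.032 ]
 [0.5558 0.2452 0.032 ]] [0.5653 0.1448 0.032 ]
-1.749391511155998
cam [0.0902 0.6239 0.3838] fwd [ 0.2589 -0.0695 -0.9634] right [ 0.2581  0.9661 -0.0003] 68.65759688446812 [0.1611 0.6038 0.2477] [-179.9968   -0.0004  165.0592]
(257, 230) [0.3962 0.0393 0.1384]
(256, 240) [0.3913 0.0364 0.1175]
(250, 255) [0.3834 0.0467 0.0774]
```

Call:
jog_arm([
  [[1,0,0,0,-0.11],[1,0,0,0,-0.11],[1,-24.4,-30.9,0,0],[1,-24.4,-30.9,0,0],[1,-24.4,-30.9,0,0],[1,-24.4,-30.9,0,0],[1,-24.4,-30.9,0,0],[1,-24.4,-30.9,0,0],[1,-24.4,-30.9,0,0],[1,-24.4,-30.9,0,0],[1,-24.4,-30.9,0,0],[1,-24.4,-30.9,0,0]],
], newtons=20)

```text
t: 2.55
tcp_pos: [0.3932, 0.2836, 0.248]
eef_rot: [180.0, 0.0, 177.7]
wrist_force: [1.0, 0.0, 0.6]
grip_width: 0.0116
```

Call:
jog_arm([
  [[1,-24.4,-30.9,0,0],[1,-24.4,-30.9,0,0],[1,-24.4,-30.9,0,0],[1,-24.4,-30.9,0,0],[1,-24.4,-30.9,0,0],[1,-24.4,-30.9,0,0],[1,0,0,0,0]],
])

```text
t: 3.13
tcp_pos: [0.5348, 0.0893, 0.2481]
eef_rot: [-179.9, 0.2, 177.4]
wrist_force: [-0.5, 0.5, 0.6]
grip_width: 0.0007
```

```bash
python3 - <<'E'
from h import *
np.set_printoptions(precision=4,suppress=True)
s=status.get_state();print(s['t'],s['tcp_pos'],s['eef_rot'],s['grip_width'],s['q'])
c=imaging.get_calibration('wrist'); p,d=snap('wrist','w1.png')
np.savez('w1.npz',p=p,d=d,**{k:np.array(v) for k,v in c.items()})
for n in ['bar_centre','marked_end','plain_end','home','pillar','end_stop','screw_block','bush_plate','fence']:
    r=mark_of(n,'wrist')
    z={'bush_plate':.048}.get(n,.022)
    print(n,[ (round(q['conf'],2),np.round(q['location'],1),onz(q['location'],c,z)[0]) for q in r[:2]])
E
```

```text
3.1333 [0.5348 0.0893 0.2481] [-179.9481    0.1841  177.4132] 0.0006882218559839166 [  8.2682  17.2121 103.9909  -0.1003  58.6261 -79.0928]
bar_centre [(0.6, array([293.7, 191.8]), array([0.5662, 0.1446, 0.022 ]))]
marked_end [(0.55, array([216.9, 194.5]), array([0.5653, 0.0416, 0.022 ]))]
plain_end [(0.79, array([373.3, 191.7]), array([0.5708, 0.2507, 0.022 ])), (0.26, array([214.5, 235.6]), array([0.625 , 0.0335, 0.022 ]))]
home [(0.61, array([211.5, 235.5]), array([0.6246, 0.0293, 0.022 ]))]
pillar [(0.97, array([192.4, 216.3]), array([0.5949, 0.0056, 0.022 ])), (0.4, array([481.8, 105.1]), array([0.466 , 0.3752, 0.022 ]))]
end_stop [(0.85, array([143.3, 237.7]), array([ 0.6237, -0.0665,  0.022 ]))]
screw_block [(0.94, array([327.2, 228. ]), array([0.6205, 0.1907, 0.022 ]))]
bush_plate [(0.93, array([190.9, 242.7]), array([0.6219, 0.0062, 0.048 ]))]
fence [(0.71, array([213.8, 244.3]), array([0.6383, 0.0314, 0.022 ]))]
```

View pics/w1.png

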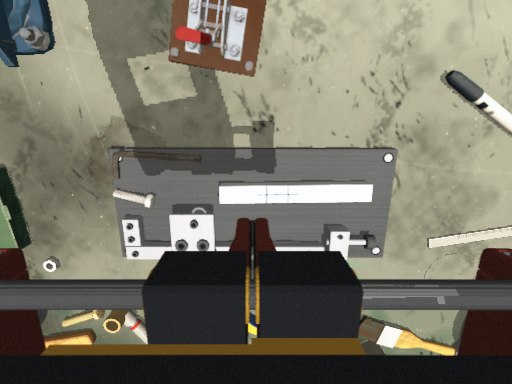

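The wrist view is turned so that away from the robot is down. The bar spans columns 219–373 at row ~193, the bush plate is at (192,230), and the plate's near edge is at row 148. I'll enlarge it to pick corners.

```bash
python3 - <<'E'
import cv2
a=cv2.imread('pics/w1.png')
for i,(x0,y0) in enumerate([(105,140),(245,140)]):
  b=cv2.resize(a[y0:y0+125,x0:x0+160],None,fx=5,fy=5,interpolation=cv2.INTER_CUBIC)
  cv2.imwrite(f'pics/w1c{i}.png',b[:600])
E
```

```text
(no output)
```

View pics/w1c0.png

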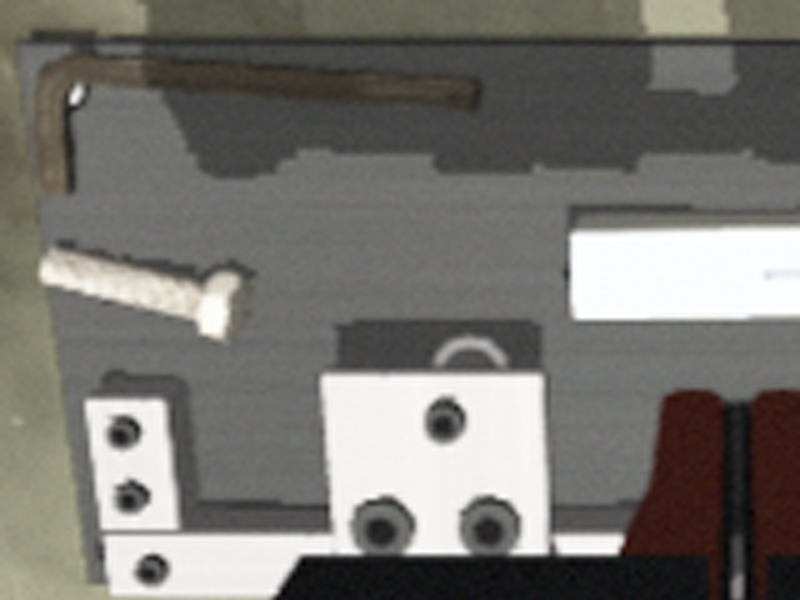

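View pics/w1c1.png

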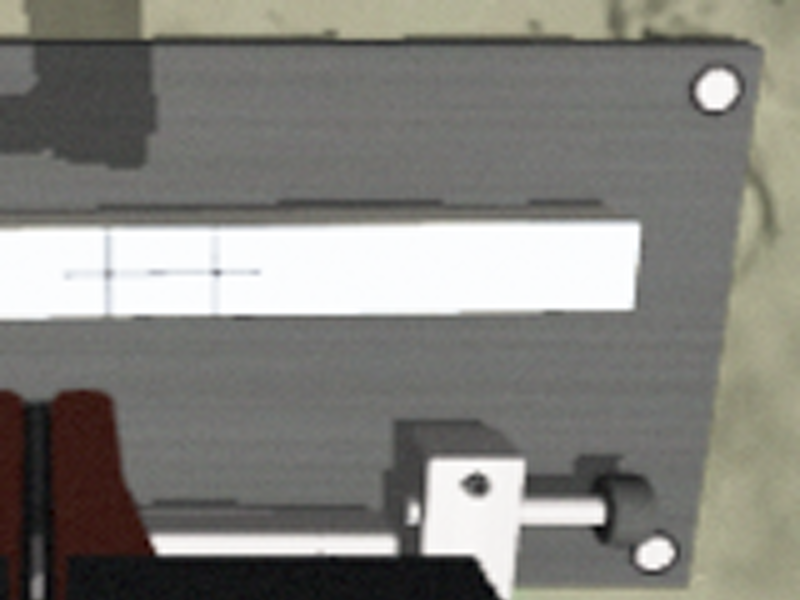

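```bash
cat > fit.py <<'E'
from h import *
from scipy.optimize import least_squares
def fitpose(X,px,c,x0,camshift=False):
    X=np.array(X,float);px=np.array(px,float)
    def f(v):
        cc,ss=np.cos(v[2]),np.sin(v[2])
        W=np.c_[v[0]+cc*X[:,0]-ss*X[:,1], v[1]+ss*X[:,0]+cc*X[:,1], X[:,2]]
        return (proj(W,c)-px).ravel()
    r=least_squares(f,x0); return r.x,r.fun.reshape(-1,2)
E
python3 - <<'E'
from fit import *
np.set_printoptions(precision=4,suppress=True)
c=dict(np.load('w1.npz'))
m=1e-3
L=[(-122,247,12,1,757,45),(-122,-137,12,0,22,42),(38,247,12,1,690,585),(-42,-52,48,0,322,374),(-42,5,48,0,546,375),(-28,-100,30,0,165,400),(-14,160,36,1,430,460),(-14,186,36,1,523,460),(12,-100,30,0,178,530)]
X=[(a*m,b*m,d*m) for a,b,d,*_ in L]
px=[(u/5-.4+(105,245)[k],v/5-.4+140) for *_,k,u,v in L]
v,r=fitpose(X,px,c,[.625,.032,-.04]);print('home',v,np.degrees(v[2]));print(r)
B=[(-12,100,1,640,222),(12,100,1,635,310),(-12,-100,0,570,229),(12,-100,0,574,319)]
X=[(a*m,b*m,.032) for a,b,*_ in B]
px=[(u/5-.4+(105,245)[k],w/5-.4+140) for *_,k,u,w in B]
b,r=fitpose(X,px,c,[.565,.145,-.03]);print('bar',b,np.degrees(b[2]));print(r)
R=np.array([[np.cos(v[2]),-np.sin(v[2])],[np.sin(v[2]),np.cos(v[2])]])
print('bar in home',(b[:2]-v[:2])@R*1000,np.degrees(b[2]-v[2]))
E
```

```text
home [ 0.6259  0.0314 -0.0478] -2.7387275334287735
[[ 2.5951 -0.2225]
 [-2.316  -0.393 ]
 [ 0.3403  1.0988]
 [-0.7677  0.1111]
 [-0.7124  0.0278]
 [-0.4004 -0.0891]
 [ 0.1962 -0.1244]
 [ 1.0474 -0.0597]
 [ 0.1129  0.9452]]
bar [ 0.566   0.1454 -0.0338] -1.938185778187422
[[ 0.7392 -0.0629]
 [-0.191   0.0688]
 [-0.2808  0.217 ]
 [-0.279  -0.1395]]
bar in home [-65.3569 110.9593] 0.8005417552413513
```

Call:
jog_arm([
  [[1,0,-24,0,0],[1,0,0,38,0],[1,0,0,38,0],[1,0,0,38,0],[1,0,0,38,0],[1,0,0,28,0],[1,0,0,15,0],[1,0,0,10,0],[1,0,0,0,0]],
])

```text
t: 4.38
tcp_pos: [0.5289, 0.0702, 0.0409]
eef_rot: [-180.0, -0.2, 177.7]
wrist_force: [-1.3, 0.1, -0.0]
grip_width: 0.0005
```

```bash
python3 - <<'E'
from h import *
s=status.get_state();print(s['t'],s['tcp_pos'],s['eef_rot'],s['wrist_force'])
snap('wrist','w2.png')
snap('scene','s2.png')
a=cv2.imread('pics/s2.png'); cv2.imwrite('pics/s2c.png',cv2.resize(a[150:300,210:400],None,fx=4,fy=4,interpolation=cv2.INTER_CUBIC))
E
```

```text
4.3833 [0.52886848 0.07021055 0.04090275] [-179.97220061   -0.18257853  177.70136301] [-1.2637433   0.06923234 -0.01420522]
```

View pics/w2.png

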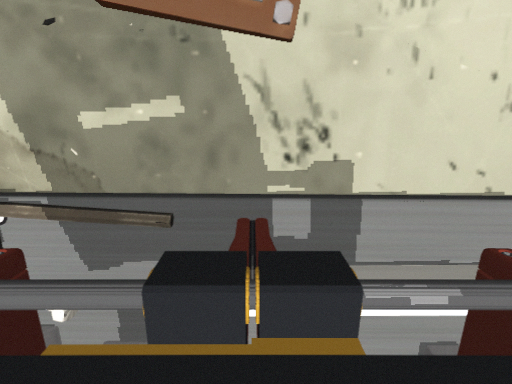

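View pics/s2c.png

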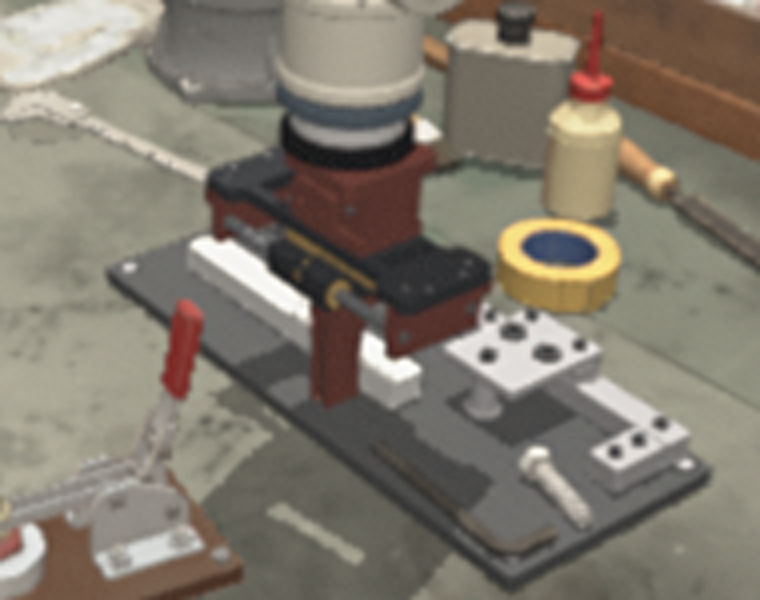

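Call:
jog_arm([
  [[1,-8,0,0,0],[1,-5,0,0,0],[1,-5,0,0,0],[1,-5,0,0,0],[1,-5,0,0,0],[1,-5,0,0,0],[1,-5,0,0,0],[1,-5,0,0,0],[1,-4,0,0,0],[1,0,0,0,0]],
])

```text
t: 5.32
tcp_pos: [0.5784, 0.068, 0.0427]
eef_rot: [180.0, 0.1, 177.7]
wrist_force: [-0.3, -0.0, 0.0]
grip_width: 0.0001
```

Call:
jog_arm([
  [[1,15,0,0,0],[1,10,0,-20,0],[1,0,0,-40,0],[1,0,0,-40,0],[1,0,0,-40,0],[1,0,12,-40,0],[1,0,12,-22,0],[1,0,0,0,0]],
])

```text
t: 5.98
tcp_pos: [0.5567, 0.0948, 0.2506]
eef_rot: [179.8, 0.7, 177.7]
wrist_force: [1.1, 0.0, 0.3]
grip_width: 0.0007
```

```bash
cat > look.py <<'E'
import sys
from fit import *
np.set_printoptions(precision=4,suppress=True)
# usage: look.py tag ; saves wrist snapshot + bar fit from white mask of cut_out
HOME=np.array([.6259,.0314,-.0478])
tag=sys.argv[1]
s=status.get_state();print(s['t'],s['tcp_pos'],s['eef_rot'],s['wrist_force'])
c=imaging.get_calibration('wrist'); p,d=snap('wrist',tag+'.png')
np.savez(tag+'.npz',p=p,d=d,**{k:np.array(v) for k,v in c.items()})
r=cut_out('bar_centre','wrist')
Rh=np.array([[np.cos(HOME[2]),-np.sin(HOME[2])],[np.sin(HOME[2]),np.cos(HOME[2])]])
if r:
    m=r[0]['region'].astype(bool); g=p.min(2)>200
    m2=(m&g).astype(np.uint8)
    ys,xs=np.nonzero(m2)
    W=onz(np.c_[xs,ys],c,.032)[:,:2]
    J=(W-HOME[:2])@Rh*1000
    (cx,cy),(w,h),a=cv2.minAreaRect(J.astype(np.float32))
    b=cv2.boxPoints(((cx,cy),(w,h),a))
    print('conf',r[0]['conf'],'n',len(xs),'centre jig',cx,cy,'size',w,h,'ang',a);print(b)
t=(s['tcp_pos'][:2]-HOME[:2])@Rh*1000
print('tcp jig',t,'yaw rel',s['eef_rot'][2]-180-np.degrees(HOME[2]))
for n in ['marked_end','plain_end']:
    r=mark_of(n,'wrist')
    for q in r[:1]: print(n,q['conf'],q['location'],(onz(q['location'],c,.022)[0][:2]-HOME[:2])@Rh*1000)
a=cv2.imread('pics/'+tag+'.png')[130:280,100:420]
cv2.imwrite('pics/'+tag+'c.png',cv2.resize(a,None,fx=2.5,fy=2.5,interpolation=cv2.INTER_CUBIC))
E
python3 look.py w3
```

```text
5.9833 [0.5567 0.0948 0.2506] [179.8491   0.6597 177.7013] [1.0902 0.0045 0.2875]
conf 0.75 n 2637 centre jig -47.706787109375 111.75601959228516 size 23.77686882019043 198.42271423339844 ang 18.049612045288086
[[-89.7499 202.4015]
 [-28.2705  13.7435]
 [ -5.6637  21.1105]
 [-67.1431 209.7686]]
tcp jig [-72.1544  60.0316] yaw rel 0.4400818728960525
marked_end 0.64 [215.3, 210.2] [-13.8819  11.6657]
plain_end 0.95 [363.3, 166.0] [-76.8857 207.8435]
```

View pics/w3c.png

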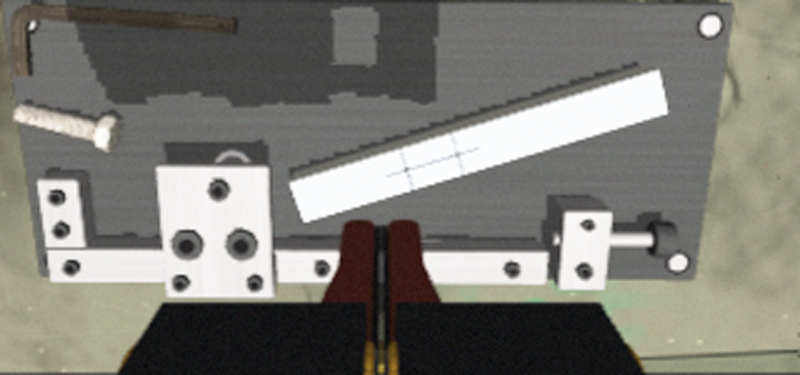

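The bar now lies at 18°, with its marked end at crop (298,200) and its plain end at (663,90). The marked end is ready to slide behind the pillar. Next I'll go to the plain end with the fingers turned 18° to match the end face.

Call:
jog_arm([
  [[1,3,34,0,0],[1,3,34,0,0],[1,3,34,0,0],[1,3,34,0,0],[1,0,33,0,0],[1,0,0,0,-0.103],[1,0,0,0,-0.102],[1,0,0,0,-0.102],[1,0,0,38,0],[1,0,0,38,0],[1,0,0,38,0],[1,0,0,0,0]],
])

```text
t: 7.18
tcp_pos: [0.5425, 0.2594, 0.1216]
eef_rot: [-179.9, -0.9, -164.8]
wrist_force: [-1.6, -0.7, 0.1]
grip_width: 0.0002
```

```bash
cat > st.py <<'E'
from h import *
HOME=np.array([.6259,.0314,-.0478])
Rh=np.array([[np.cos(HOME[2]),-np.sin(HOME[2])],[np.sin(HOME[2]),np.cos(HOME[2])]])
s=status.get_state()
print(s['t'],'jig',(s['tcp_pos'][:2]-HOME[:2])@Rh*1000,s['tcp_pos'][2],'yaw',(s['eef_rot'][2]-180-np.degrees(HOME[2])+180)%360-180,s['wrist_force'])
E
python3 st.py
```

```text
7.1833 jig [-94.22032909 223.7065248 ] 0.12158039587738698 yaw 17.959869954722024 [-1.64517375 -0.71846373  0.0990833 ]
```

Call:
jog_arm([
  [[1,0,0,0,0],[1,0,0,0,0],[1,0,0,0,0]],
])

```text
t: 7.43
tcp_pos: [0.5493, 0.2628, 0.1325]
eef_rot: [180.0, 0.2, -164.8]
wrist_force: [0.2, 0.6, -1.2]
grip_width: 0.0008
```

```bash
python3 st.py
```

```text
7.4333 jig [-87.59266296 227.44985804] 0.13254794674057974 yaw 17.979033638522083 [ 0.16413665  0.62064287 -1.18894113]
```

Call:
jog_arm([
  [[1,-2,0,30,0],[1,0,0,30,0],[1,0,0,20,0],[1,0,0,10,0],[1,0,0,0,0],[1,0,0,0,0]],
])

```text
t: 7.93
tcp_pos: [0.5508, 0.2633, 0.042]
eef_rot: [180.0, 0.1, -164.7]
wrist_force: [-0.1, 0.4, 1.0]
grip_width: 0.0004
```

```bash
python3 st.py; python3 - <<'E'
from h import *
snap('scene','s4.png')
a=cv2.imread('pics/s4.png'); cv2.imwrite('pics/s4c.png',cv2.resize(a[150:300,210:400],None,fx=4,fy=4,interpolation=cv2.INTER_CUBIC))
E
```

```text
7.9333 jig [-86.08974168 228.03371028] 0.04199394203527026 yaw 17.99172786575309 [-0.0891952   0.37583437  1.0128246 ]
```

View pics/s4c.png

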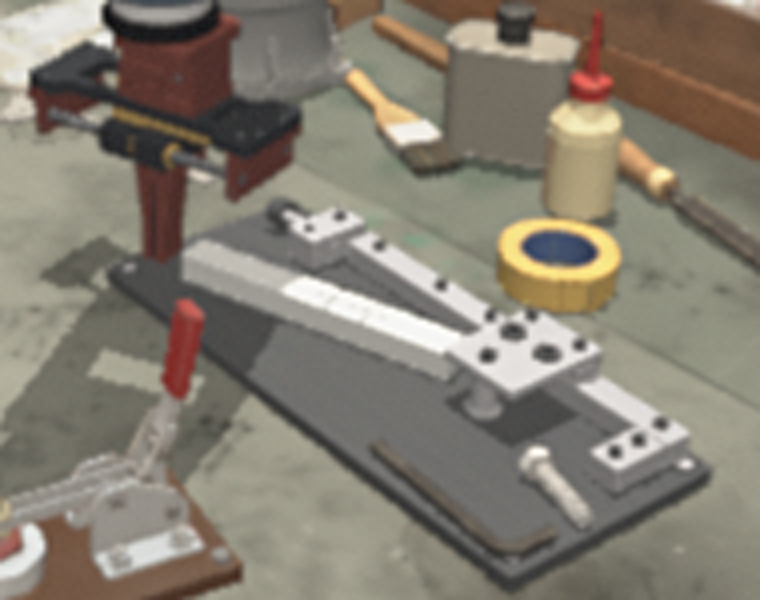

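Call:
jog_arm([
  [[1,0,-8,0,0],[1,0,-4,0,0],[1,0,-5,0,0],[1,0,-5,0,0],[1,0,-5,0,0],[1,0,-5,0,0],[1,0,-5,0,0],[1,0,-5,0,0],[1,0,-5,0,0],[1,0,-5,0,0],[1,0,-5,0,0],[1,0,0,0,0]],
])

```text
t: 8.98
tcp_pos: [0.5657, 0.2074, 0.0414]
eef_rot: [180.0, 0.1, -164.8]
wrist_force: [-0.9, -0.1, 0.0]
grip_width: 0.0006
```

```bash
python3 st.py; python3 - <<'E'
from h import *
snap('scene','s5.png')
a=cv2.imread('pics/s5.png'); cv2.imwrite('pics/s5c.png',cv2.resize(a[150:300,210:400],None,fx=4,fy=4,interpolation=cv2.INTER_CUBIC))
E
```

```text
8.9833 jig [-68.52104147 172.89487909] 0.04139185456237976 yaw 17.94523448429601 [-0.92351439 -0.09510697  0.03173468]
```

View pics/s5c.png

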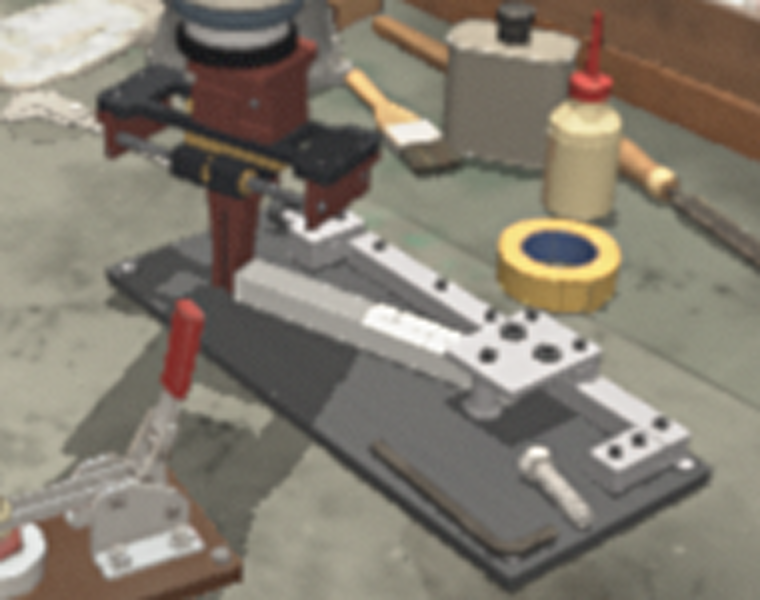

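Call:
jog_arm([
  [[1,0,-5,0,0],[1,0,-4,0,0],[1,0,-4,0,0],[1,0,0,0,0]],
])

```text
t: 9.37
tcp_pos: [0.5686, 0.1949, 0.0408]
eef_rot: [-180.0, 0.0, -164.8]
wrist_force: [-0.8, 0.6, -0.1]
grip_width: 0.0004
```

Call:
jog_arm([
  [[1,0,12,0,0],[1,0,6,-20,0],[1,0,0,-40,0],[1,0,0,-40,0],[1,0,-20,-40,0.1],[1,0,-30,-40,0.1],[1,0,-30,-27,0.1],[1,0,-30,0,0],[1,0,0,0,0],[1,0,0,0,0],[1,0,0,0,0]],
])

```text
t: 10.28
tcp_pos: [0.573, 0.1107, 0.2374]
eef_rot: [-180.0, -0.1, 178.1]
wrist_force: [0.2, 0.8, -0.7]
grip_width: 0.0005
```

```bash
python3 look.py w6; python3 - <<'E'
from h import *
snap('scene','s6.png')
a=cv2.imread('pics/s6.png'); cv2.imwrite('pics/s6c.png',cv2.resize(a[150:300,210:400],None,fx=4,fy=4,interpolation=cv2.INTER_CUBIC))
E
```

```text
10.2833 [0.573  0.1107 0.2374] [-179.9905   -0.0818  178.0603] [ 0.2334  0.8214 -0.7222]
tcp jig [-56.6614  76.6515] yaw rel 0.7990688592764394
plain_end 0.87 [311.6, 169.0] [-62.9893 153.2542]
```

View pics/w6c.png

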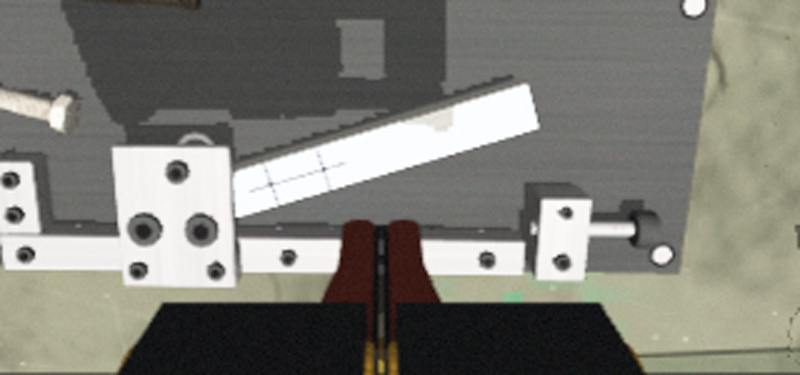

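View pics/s6c.png

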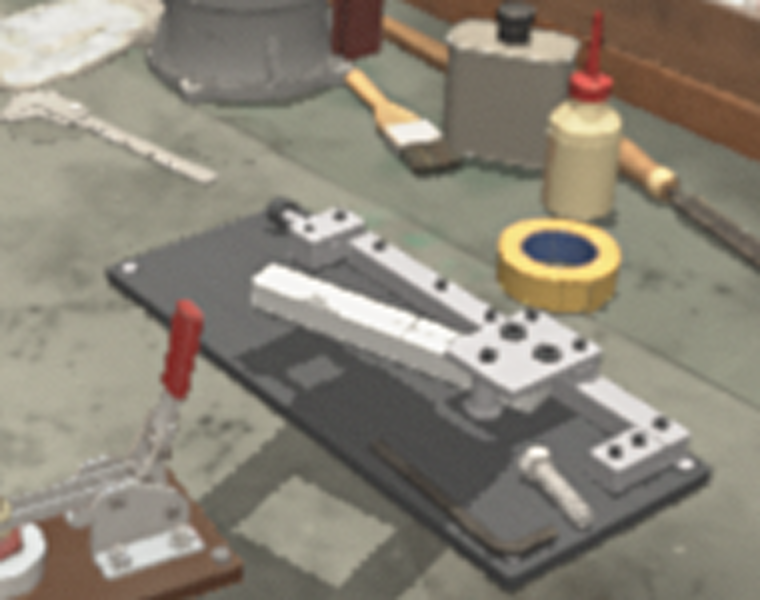

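The plain end is out in front at crop (533,106), clear of the screw block at (535,190). The bar has gone in under the bush plate, and the crosses show at (272,184) and (323,170). I'll fit its pose from those points and refine the jig fit too.

```bash
python3 - <<'E'
from fit import *
np.set_printoptions(precision=4,suppress=True)
m=1e-3
c=dict(np.load('w6.npz'))
def P(u,v): return (u/2.5-.3+100, v/2.5-.3+130)
B=[(-12,100,527,83),(12,100,539,128),(0,-38,272,184),(0,-10,323,170)]
b,r=fitpose([(a*m,y*m,.032) for a,y,*_ in B],[P(u,v) for *_,u,v in B],c,[.58,.1,.25]);print('bar',b,r)
# jig: bush near corners, screw block corners, fence edge pts
J=[(-42,-52,48,112,147),(-42,5,48,229,147),(-14,160,36,540,200),(-14,186,36,590,198),(12,-100+0,30,43,235),(38,247,12,682,273)]
v,r2=fitpose([(a*m,y*m,z*m) for a,y,z,*_ in J],[P(u,w) for *_,u,w in J],c,[.625,.032,-.04]);print('home',v,r2)
for H in ([.6259,.0314,-.0478],v):
  R=np.array([[np.cos(H[2]),-np.sin(H[2])],[np.sin(H[2]),np.cos(H[2])]])
  C=(b[:2]-H[:2])@R*1000; th=b[2]-H[2]; ax=np.array([-np.sin(th),np.cos(th)])*100
  print('centre',C,'th',np.degrees(th),'M',C-ax,'P',C+ax)
E
```

```text
bar [0.5987 0.091  0.2697] [[ 0.2552 -0.1281]
 [ 0.1889  0.0602]
 [-0.4247  0.4055]
 [-0.0343 -0.2789]]
home [ 0.626   0.0316 -0.0453] [[-0.9037 -0.2635]
 [-0.0485  0.2613]
 [ 0.8902 -0.6961]
 [ 1.4045  0.3298]
 [-1.1697  0.4776]
 [-0.1684  0.3793]]
centre [-30.0003  58.2486] th 18.19318622093639 M [  1.2219 -36.7523] P [-61.2225 153.2496]
centre [-29.952   58.1392] th 18.051058354382945 M [  1.0345 -36.9389] P [-60.9384 153.2173]
```

Call:
jog_arm([
  [[1,15,22,0,0],[1,15,23,0,0],[1,0,0,38,0],[1,0,0,38,0],[1,0,0,38,0],[1,0,0,38,0],[1,0,0,0,0],[1,0,0,0,0]],
])

```text
t: 11.2
tcp_pos: [0.5435, 0.1562, 0.0845]
eef_rot: [-179.9, -0.3, 178.1]
wrist_force: [0.8, -0.6, 0.4]
grip_width: 0.0006
```

```bash
python3 st.py
```

```text
11.2 jig [-88.24289833 120.74236853] 0.0845117403989675 yaw 0.8379212081084688 [ 0.78300236 -0.60475608  0.41098087]
```

Call:
jog_arm([
  [[1,0,0,20,0],[1,0,0,15,0],[1,0,0,7,0],[1,0,0,0,0],[1,-6,0,0,0],[1,-5,0,0,0],[1,-5,0,0,0],[1,-5,0,0,0],[1,-5,0,0,0],[1,0,0,0,0],[1,0,0,0,0]],
])

```text
t: 12.12
tcp_pos: [0.5719, 0.1552, 0.0444]
eef_rot: [180.0, 0.1, 178.1]
wrist_force: [-0.8, -0.9, 0.2]
grip_width: 0.0005
```

```bash
python3 st.py
```

```text
12.1167 jig [-59.84534308 121.11152863] 0.04435967395674434 yaw 0.7907714312961218 [-0.79175427 -0.86222056  0.16426618]
```

Call:
jog_arm([
  [[1,12,0,0,0],[1,10,0,-20,0],[1,0,0,-40,0],[1,0,0,-40,0],[1,0,10,-40,0],[1,0,20,-40,0],[1,0,20,-20,0],[1,0,0,0,0],[1,0,0,0,0]],
])

```text
t: 12.87
tcp_pos: [0.5513, 0.2054, 0.2427]
eef_rot: [179.9, 0.2, 178.2]
wrist_force: [-0.6, -0.5, -0.5]
grip_width: 0.0004
```

```bash
python3 look.py w7
```

```text
12.8667 [0.5513 0.2054 0.2427] [179.946    0.1807 178.1562] [-0.5793 -0.5105 -0.5474]
conf 0.65 n 1981 centre jig -26.30485725402832 77.98921203613281 size 23.55658721923828 157.03562927246094 ang 10.300296783447266
[[-51.9329 153.1356]
 [-23.8538  -1.3693]
 [ -0.6768   2.8428]
 [-28.7559 157.3477]]
tcp jig [-82.8629 170.2393] yaw rel 0.8949105232363133
marked_end 0.39 [52.8, 229.5] [  2.0565 -99.2368]
plain_end 0.93 [240.7, 204.7] [-37.445  157.0785]
```

View pics/w7c.png

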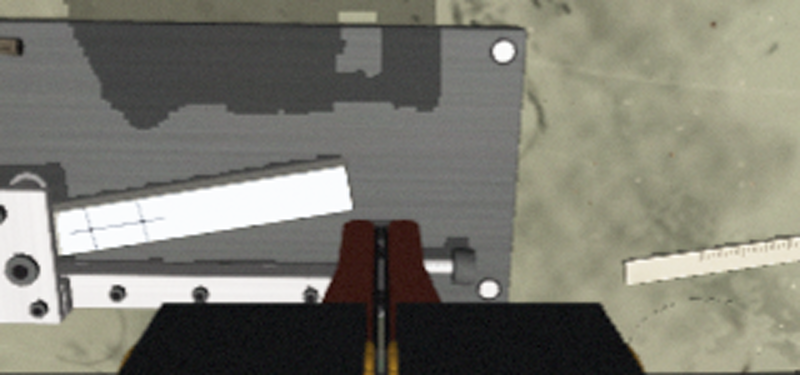

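Call:
jog_arm([
  [[1,-19,5,0,0],[1,-19,5,0,0],[1,0,0,38,-0.082],[1,0,0,38,-0.082],[1,0,0,38,0],[1,0,0,36,0],[1,0,0,0,0],[1,0,0,0,0]],
])

```text
t: 13.73
tcp_pos: [0.5871, 0.2121, 0.0887]
eef_rot: [-179.9, -0.4, -172.6]
wrist_force: [-0.8, 0.2, 0.8]
grip_width: 0.0004
```

```bash
python3 st.py
```

```text
13.7333 jig [-47.43382928 178.60193784] 0.08874361613118673 yaw 10.156729115796338 [-0.76884671  0.22748511  0.83757866]
```

Call:
jog_arm([
  [[1,-2.5,0,20,0],[1,0,0,18,0],[1,0,0,7,0],[1,0,0,0,0],[1,0,-8,0,0],[1,0,-5,0,0],[1,0,-5,0,0],[1,0,-5,0,0],[1,0,-5,0,0],[1,0,-5,0,0],[1,0,-5,0,0],[1,0,0,0,0]],
])

```text
t: 14.73
tcp_pos: [0.5974, 0.1754, 0.0475]
eef_rot: [180.0, 0.1, -172.6]
wrist_force: [-0.3, -0.0, 0.0]
grip_width: 0.0003
```

```bash
python3 st.py
```

```text
14.7333 jig [-35.37269304 142.51949697] 0.0475190887392605 yaw 10.156540008515435 [-0.28447324 -0.01476579  0.01794428]
```

Call:
jog_arm([
  [[1,0,12,0,0],[1,0,6,-20,0],[1,0,0,-40,0],[1,0,0,-40,0],[1,20,0,-40,0.082],[1,20,0,-40,0.082],[1,0,0,-20,0],[1,0,0,0,0],[1,0,0,0,0]],
])

```text
t: 15.48
tcp_pos: [0.5573, 0.1912, 0.2422]
eef_rot: [180.0, 0.2, 178.1]
wrist_force: [-0.2, -0.4, -0.9]
grip_width: 0.0004
```

```bash
python3 look.py w8
```

```text
15.4833 [0.5573 0.1912 0.2422] [179.9603   0.1509 178.1076] [-0.1617 -0.4029 -0.9112]
conf 0.71 n 1720 centre jig -24.570804595947266 67.49531555175781 size 23.549409866333008 135.77713012695312 ang 10.145779609680176
[[-48.1202 132.2481]
 [-24.2026  -1.4058]
 [ -1.0214   2.7425]
 [-24.939  136.3964]]
tcp jig [-76.1465 156.3018] yaw rel 0.8463862250532879
plain_end 0.66 [236.4, 203.4] [-32.7352 137.3896]
```

View pics/w8c.png

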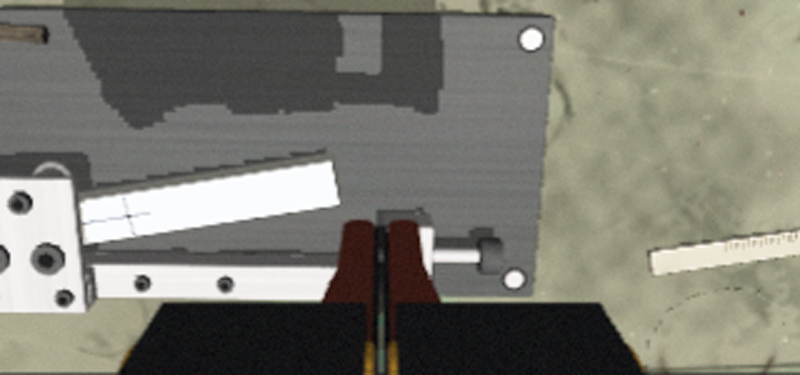

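Call:
jog_arm([
  [[1,-5,-29,0,0.015],[1,-5,-29,0,0],[1,-5,-28,0,0],[1,0,0,38,0],[1,0,0,38,0],[1,0,0,38,0],[1,0,0,38,0],[1,0,0,0,0],[1,0,0,0,0]],
])

```text
t: 16.43
tcp_pos: [0.5662, 0.1035, 0.0863]
eef_rot: [-179.9, -0.4, 177.2]
wrist_force: [-0.1, -0.4, 0.8]
grip_width: 0.0005
```

```bash
python3 st.py
```

```text
16.4333 jig [-63.10976923  69.18338712] 0.08626989744034122 yaw -0.06545765914503932 [-0.07828916 -0.37785373  0.8092992 ]
```

Call:
jog_arm([
  [[1,0,0,20,0],[1,0,0,15,0],[1,0,0,8,0],[1,0,0,0,0],[1,-8,0,0,0],[1,-5,0,0,0],[1,-5,0,0,0],[1,-5,0,0,0],[1,-5,0,0,0],[1,-4,0,0,0],[1,-3,0,0,0],[1,0,0,0,0]],
])

```text
t: 17.43
tcp_pos: [0.6042, 0.1022, 0.0461]
eef_rot: [180.0, 0.1, 177.2]
wrist_force: [-1.1, 0.7, -0.2]
grip_width: 0.0003
```

```bash
python3 st.py
```

```text
17.4333 jig [-25.02725042  69.65711288] 0.046099653454100296 yaw -0.0673509531268337 [-1.09344175  0.66656035 -0.20198941]
```

Call:
jog_arm([
  [[1,-2,0,0,0],[1,-2,0,0,0],[1,-1,0,0,0],[1,0,0,0,0]],
])

```text
t: 17.77
tcp_pos: [0.6062, 0.1019, 0.0457]
eef_rot: [-180.0, -0.3, 177.2]
wrist_force: [-8.6, 1.0, 5.5]
grip_width: 0.0002
```

```bash
python3 st.py
```

```text
17.7667 jig [-23.01591872  69.45801946] 0.04565450734284015 yaw -0.06046123870854103 [-8.59466702  0.99315917  5.49886217]
```

Call:
jog_arm([
  [[1,12,0,0,0],[1,0,-14,0,0],[1,0,-14,0,0],[1,0,-14,0,0],[1,0,0,0,0],[1,0,0,0,0]],
])

```text
t: 18.27
tcp_pos: [0.5948, 0.0591, 0.0461]
eef_rot: [180.0, 0.0, 177.1]
wrist_force: [-0.2, 0.7, -0.0]
grip_width: 0.0007
```

```bash
python3 st.py; python3 - <<'E'
from h import *
snap('scene','s9.png')
a=cv2.imread('pics/s9.png'); cv2.imwrite('pics/s9c.png',cv2.resize(a[150:300,210:400],None,fx=4,fy=4,interpolation=cv2.INTER_CUBIC))
E
```

```text
18.2667 jig [-32.41822299  26.19846971] 0.046081902340122896 yaw -0.20360957265580737 [-1.62050332e-01  7.05700820e-01 -1.05034839e-04]
```

View pics/s9c.png

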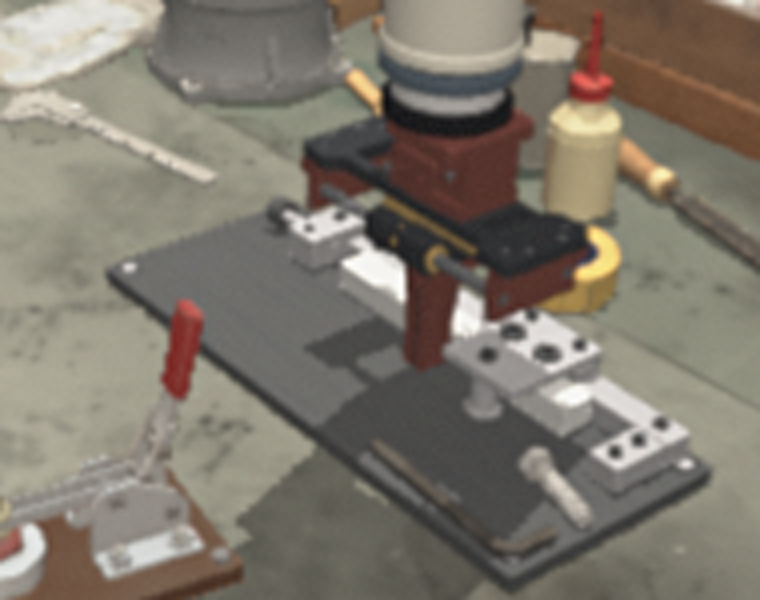

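Call:
jog_arm([
  [[1,-5,0,0,0],[1,-4,0,0,0],[1,-2,0,0,0],[1,-2,0,0,0],[1,-1,0,0,0],[1,0,0,0,0]],
])

```text
t: 18.82
tcp_pos: [0.6045, 0.0604, 0.0453]
eef_rot: [-180.0, -0.5, 177.2]
wrist_force: [-11.2, 0.2, 8.1]
grip_width: -0.0
```

```bash
python3 st.py
```

```text
18.8167 jig [-22.76122034  27.9552041 ] 0.04533828449250583 yaw -0.021876541480196465 [-11.18304636   0.214873     8.14367197]
```

Call:
jog_arm([
  [[1,12,0,0,0],[1,8,0,-20,0],[1,8,0,-40,0],[1,8,0,-40,0],[1,0,0,-40,0],[1,0,0,-40,0],[1,0,0,-20,0],[1,0,0,0,0],[1,0,0,0,0]],
])

```text
t: 19.57
tcp_pos: [0.5731, 0.0621, 0.2474]
eef_rot: [180.0, 0.2, 177.2]
wrist_force: [0.7, -0.2, -0.0]
grip_width: 0.0007
```

```bash
python3 look.py w10
```

```text
19.5667 [0.5731 0.0621 0.2474] [179.9729   0.1987 177.2374] [ 0.7091 -0.1953 -0.0119]
conf 0.92 n 1685 centre jig -0.31842899322509766 33.50054931640625 size 199.54600524902344 22.512157440185547 ang 89.96284484863281
[[-11.6392 -66.2651]
 [ 10.8729 -66.2797]
 [ 11.0023 133.2662]
 [-11.5098 133.2808]]
tcp jig [-54.1718  28.1913] yaw rel -0.023900287876279513
marked_end 0.93 [177.6, 211.2] [  1.9909 -71.9803]
plain_end 0.69 [331.1, 212.0] [  3.2824 137.1309]
```

View pics/w10c.png

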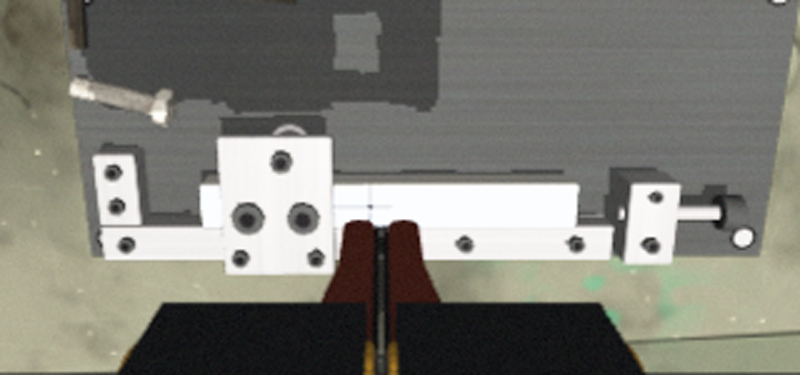

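The bar is flat against the fence from crop column 202 to 578. It still has to move about 33 mm right. The slot to the screw block is only about 27 mm, so I'll turn the fingers 90° to present their 20 mm side.

Call:
jog_arm([
  [[1,-2,29,0,0],[1,-2,29,0,0],[1,-2,30,0,0],[1,-2,30,0,0],[1,0,0,0,0.12],[1,0,0,0,0.12],[1,0,0,0,0.12],[1,0,0,0,0.12],[1,0,0,0,0.12],[1,0,0,0,0.12],[1,0,0,0,0.12],[1,0,0,0,0.12]],
])

```text
t: 20.77
tcp_pos: [0.5853, 0.179, 0.2441]
eef_rot: [-179.8, -0.0, 121.9]
wrist_force: [-0.3, 0.1, 1.2]
grip_width: 0.0004
```

Call:
jog_arm([
  [[1,0,0,0,0.12],[1,0,0,0,0.12],[1,0,0,0,0.12],[1,0,0,0,0.12],[1,0,0,0,0.131],[1,0,0,0,0],[1,0,0,0,0],[1,0,0,0,0],[1,0,0,0,0]],
])

```text
t: 21.52
tcp_pos: [0.5857, 0.1791, 0.2454]
eef_rot: [-179.9, 0.0, 87.7]
wrist_force: [0.5, -0.7, -0.1]
grip_width: 0.0007
```

```bash
python3 st.py; python3 - <<'E'
from h import *
c=imaging.get_calibration('wrist'); p,d=snap('wrist','w11.png')
np.savez('w11.npz',p=p,d=d,**{k:np.array(v) for k,v in c.items()})
E
```

```text
21.5167 jig [-47.16566204 145.62901631] 0.2454311637508651 yaw -89.58133100820446 [ 0.45971651 -0.73584495 -0.1299517 ]
```

View pics/w11.png

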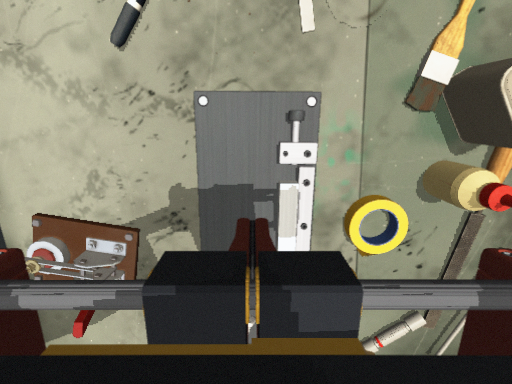

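```bash
python3 - <<'E'
import cv2
a=cv2.imread('pics/w11.png')[90:240,190:330]
cv2.imwrite('pics/w11c.png',cv2.resize(a,None,fx=4,fy=4,interpolation=cv2.INTER_CUBIC))
E
```

```text
(no output)
```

View pics/w11c.png

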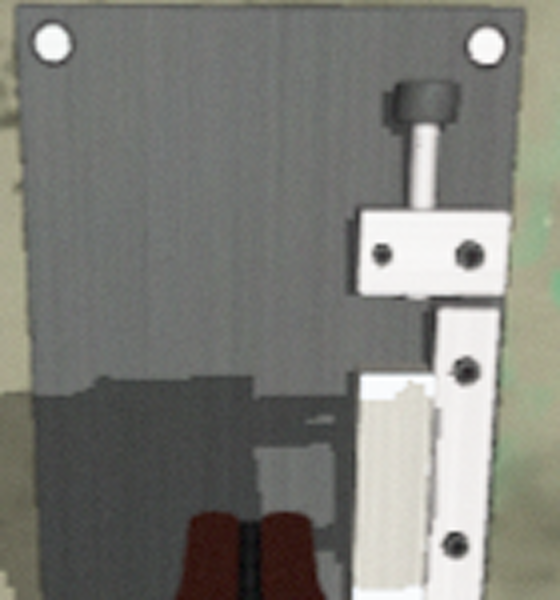

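```bash
python3 - <<'E'
from h import *
np.set_printoptions(precision=1,suppress=True)
HOME=np.array([.6259,.0314,-.0478])
Rh=np.array([[np.cos(HOME[2]),-np.sin(HOME[2])],[np.sin(HOME[2]),np.cos(HOME[2])]])
c=dict(np.load('w11.npz'))
for u,v,z in [(358,294,.036),(500,297,.036),(360,209,.036),(360,374,.032),(432,375,.032),(437,310,.030),(418,299,.024)]:
    print(u,v,(onz([u/4-.4+190,v/4-.4+90],c,z)[0,:2]-HOME[:2])@Rh*1000)
E
```

```text
358 294 [-13.9 160.3]
500 297 [ 30.1 159.7]
360 209 [-14.2 186.4]
360 374 [-12.1 133.8]
432 375 [ 11.  133.7]
437 310 [ 11.8 154.4]
418 299 [  6.6 156.8]
```

Call:
jog_arm([
  [[1,1,0,38,0],[1,0,0,38,0],[1,0,0,38,0],[1,0,0,38,0],[1,0,0,30,0],[1,0,0,15,0],[1,0,0,4,0],[1,0,0,0,0],[1,0,0,0,0],[1,0,0,0,0],[1,0,0,0,0]],
])

```text
t: 22.48
tcp_pos: [0.5871, 0.1805, 0.0467]
eef_rot: [179.8, -0.1, 87.5]
wrist_force: [0.7, 0.4, 0.0]
grip_width: 0.0007
```

```bash
python3 st.py
```

```text
22.4833 jig [-45.87757289 147.04379131] 0.04668045547879969 yaw -89.71408487750855 [0.74889392 0.37135134 0.02844347]
```

Call:
jog_arm([
  [[1,0,9,0,0],[1,0,7,0,0],[1,0,6,0,0],[1,0,4,0,0],[1,0,0,0,0],[1,0,0,0,0]],
])

```text
t: 22.98
tcp_pos: [0.6121, 0.1789, 0.0448]
eef_rot: [-180.0, 0.0, 87.5]
wrist_force: [-0.5, 0.1, 0.0]
grip_width: 0.0006
```

```bash
python3 st.py
```

```text
22.9833 jig [-20.79309616 146.68667774] 0.04484480219644299 yaw -89.74237090364481 [-0.46067087  0.08395186  0.02831751]
```

Call:
jog_arm([
  [[1,-4,0,0,0],[1,-4,0,0,0],[1,-4,0,0,0],[1,0,0,0,0],[1,3,0,0,0],[1,0,7,0,0],[1,0,7,0,0],[1,0,0,0,0],[1,0,0,0,0]],
])

```text
t: 23.73
tcp_pos: [0.6127, 0.1698, 0.0438]
eef_rot: [-178.4, 0.2, 87.5]
wrist_force: [-40.8, 5.6, 30.9]
grip_width: 0.0006
```

```bash
python3 st.py
```

```text
23.7333 jig [-19.83443276 137.61142645] 0.04379309836010263 yaw -89.78681863018531 [-40.84017031   5.55809578  30.92219965]
```

Call:
jog_arm([
  [[1,-4,0,0,0],[1,-4,0,0,0],[1,-4,0,0,0],[1,-4,0,0,0],[1,-4,0,0,0],[1,0,0,0,0],[1,0,0,0,0]],
])

```text
t: 24.32
tcp_pos: [0.6113, 0.1519, 0.042]
eef_rot: [-178.4, 0.1, 87.5]
wrist_force: [-35.4, 18.1, 15.8]
grip_width: 0.0004
```

```bash
python3 st.py;python3 - <<'E'
from h import *
snap('scene','s12.png')
a=cv2.imread('pics/s12.png'); cv2.imwrite('pics/s12c.png',cv2.resize(a[150:300,210:400],None,fx=4,fy=4,interpolation=cv2.INTER_CUBIC))
E
```

```text
24.3167 jig [-20.29847333 119.70199878] 0.04201810431835965 yaw -89.74717893494648 [-35.352869    18.11895483  15.7935071 ]
```

View pics/s12c.png

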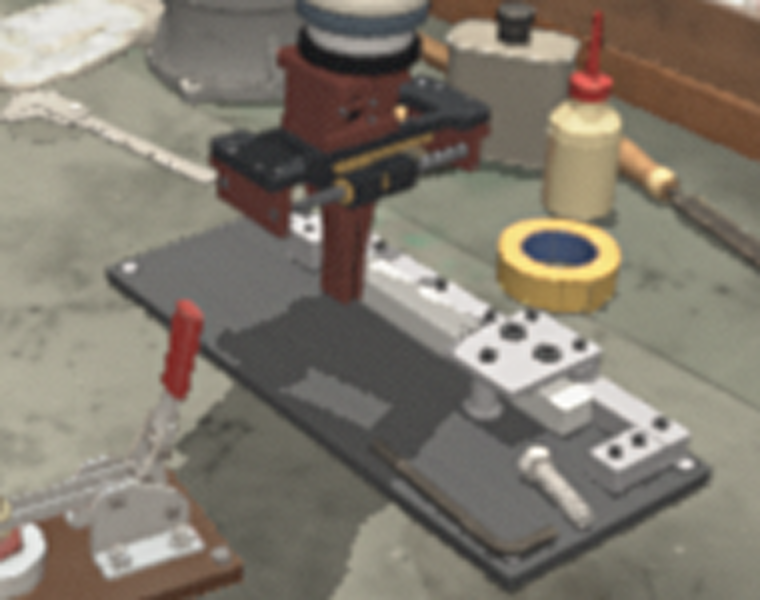

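The sideways shift pressed the fingers on the bar's front face instead of going in behind its end, with about 40 N at the wrist. The tips must be thinner across y (±8 mm) than I assumed. I'll back off and look again.

Call:
jog_arm([
  [[1,0,-15,0,0],[1,0,-12,-10,0],[1,0,0,-40,0],[1,0,0,-40,0],[1,0,0,-40,0],[1,6,0,-40,0],[1,20,0,-30,0],[1,0,0,0,0],[1,0,0,0,0],[1,0,0,0,0]],
])

```text
t: 25.2
tcp_pos: [0.5982, 0.1767, 0.2444]
eef_rot: [-180.0, 0.0, 87.6]
wrist_force: [1.0, 0.3, -0.3]
grip_width: 0.0004
```

```bash
python3 st.py;python3 - <<'E'
from h import *
c=imaging.get_calibration('wrist'); p,d=snap('wrist','w13.png')
np.savez('w13.npz',p=p,d=d,**{k:np.array(v) for k,v in c.items()})
a=cv2.imread('pics/w13.png')[90:240,190:330]
cv2.imwrite('pics/w13c.png',cv2.resize(a,None,fx=4,fy=4,interpolation=cv2.INTER_CUBIC))
snap('scene','s13.png')
a=cv2.imread('pics/s13.png'); cv2.imwrite('pics/s13c.png',cv2.resize(a[150:300,210:400],None,fx=4,fy=4,interpolation=cv2.INTER_CUBIC))
E
```

```text
25.2 jig [-34.5747644  143.81887271] 0.24439366543021612 yaw -89.6870619582093 [ 0.95413791  0.32249168 -0.26848835]
```

View pics/w13c.png

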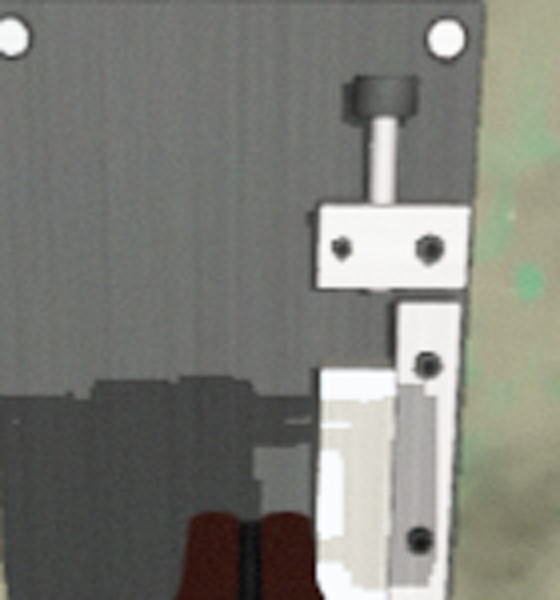

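View pics/s13c.png

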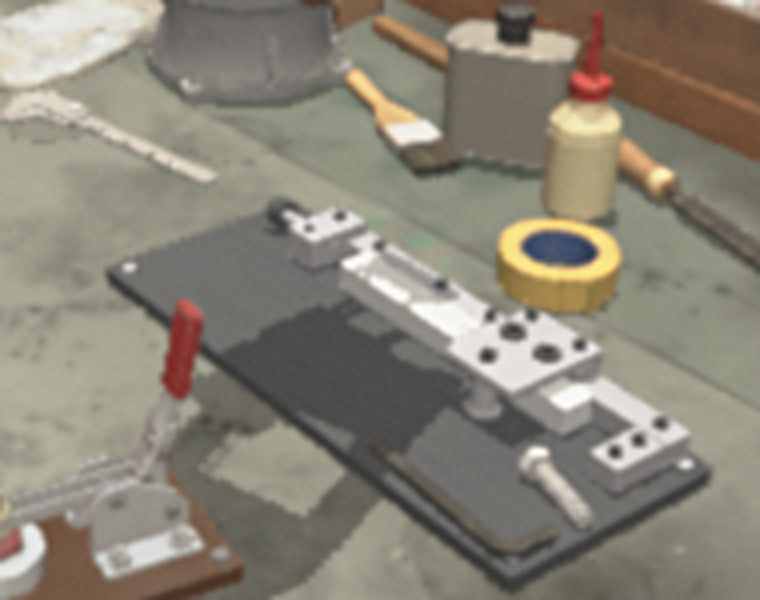

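Call:
jog_arm([
  [[1,3,-6,38,0],[1,0,0,38,0],[1,0,0,38,0],[1,0,0,38,0],[1,0,0,30,0],[1,0,0,15,0],[1,0,0,3,0],[1,0,0,0,0],[1,0,0,0,0],[1,0,0,0,0]],
])

```text
t: 26.13
tcp_pos: [0.5938, 0.18, 0.0462]
eef_rot: [179.9, -0.0, 87.5]
wrist_force: [0.7, 0.3, 0.4]
grip_width: 0.0004
```

```bash
python3 st.py
```

```text
26.1333 jig [-39.12320675 146.87192531] 0.046155863730864936 yaw -89.73664943587217 [0.71879927 0.31382339 0.44108974]
```

Call:
jog_arm([
  [[1,0,8,0,0],[1,0,7,0,0],[1,0,7,0,0],[1,0,6,0,0],[1,0,2,0,0],[1,0,0,0,0],[1,0,0,0,0]],
])

```text
t: 26.72
tcp_pos: [0.6229, 0.1785, 0.0449]
eef_rot: [-180.0, 0.0, 87.5]
wrist_force: [-0.4, -0.6, -0.1]
grip_width: 0.0003
```

```bash
python3 st.py
```

```text
26.7167 jig [-10.07061875 146.73885723] 0.044860244004188435 yaw -89.73602174472725 [-0.35165319 -0.58497005 -0.10208011]
```

Call:
jog_arm([
  [[1,-4,0,0,0],[1,-4,0,0,0],[1,-4,1,0,0],[1,-4,2,0,0],[1,-4,2,0,0],[1,-4,1,0,0],[1,-4,0,0,0],[1,-3,0,0,0],[1,0,0,0,0]],
])

```text
t: 27.47
tcp_pos: [0.6266, 0.1468, 0.0447]
eef_rot: [-179.9, 0.0, 87.5]
wrist_force: [-0.5, 0.1, -1.2]
grip_width: 0.0004
```

```bash
python3 st.py;python3 - <<'E'
from h import *
snap('scene','s14.png')
a=cv2.imread('pics/s14.png'); cv2.imwrite('pics/s14c.png',cv2.resize(a[150:300,210:400],None,fx=4,fy=4,interpolation=cv2.INTER_CUBIC))
E
```

```text
27.4667 jig [ -4.81982562 115.33133361] 0.04466677148972885 yaw -89.75164641388493 [-0.46727609  0.09508388 -1.24026115]
```

View pics/s14c.png

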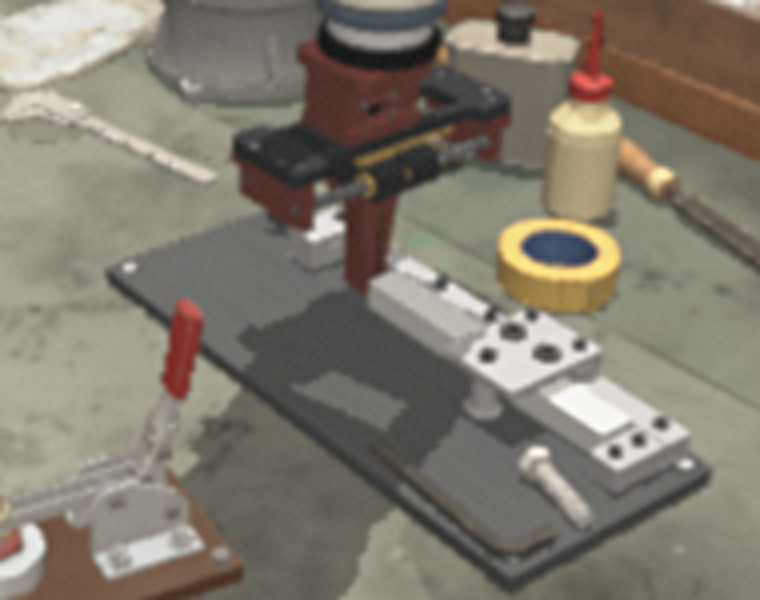

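Call:
jog_arm([
  [[1,-2,0,0,0],[1,-2,0,0,0],[1,-1,0,0,0],[1,0,0,0,0]],
])

```text
t: 27.85
tcp_pos: [0.6272, 0.1422, 0.0449]
eef_rot: [-180.0, 0.0, 87.5]
wrist_force: [-1.9, 3.1, -0.3]
grip_width: 0.0002
```

```bash
python3 st.py
```

```text
27.85 jig [ -4.0424554  110.76520491] 0.04491439133855009 yaw -89.73189538475383 [-1.92858891  3.06848783 -0.32639396]
```

Call:
jog_arm([
  [[1,-1,0,0,0],[1,-1,0,0,0],[1,0,0,0,0]],
])

```text
t: 28.1
tcp_pos: [0.6271, 0.1414, 0.0449]
eef_rot: [-180.0, -0.1, 87.5]
wrist_force: [-2.3, 9.3, -1.0]
grip_width: 0.0006
```

```bash
python3 st.py
```

```text
28.1 jig [ -4.03880286 109.98018778] 0.04492303777716644 yaw -89.75574518589045 [-2.28911762  9.31160564 -0.95429019]
```

The end stop is felt, with 9 N at finger y = 110. I'll back off, lift, turn back and inspect.

Call:
jog_arm([
  [[1,10,0,0,0],[1,5,0,-15,0],[1,0,0,-40,0],[1,0,0,-40,0],[1,0,0,-40,0],[1,-30,-20,-40,0],[1,-30,-20,-25,0],[1,-30,-10,0,-0.12],[1,0,0,0,-0.12],[1,0,0,0,-0.12],[1,0,0,0,-0.12],[1,0,0,0,-0.12]],
])

```text
t: 29.1
tcp_pos: [0.5805, 0.075, 0.2353]
eef_rot: [179.9, 0.1, 122.2]
wrist_force: [0.4, -1.5, 0.7]
grip_width: 0.0004
```

Call:
jog_arm([
  [[1,0,0,0,-0.12],[1,0,0,0,-0.12],[1,0,0,0,-0.12],[1,0,0,0,-0.12],[1,0,0,0,-0.12],[1,0,0,0,-0.12],[1,0,0,0,-0.12],[1,0,0,0,-0.125],[1,0,0,0,0],[1,0,0,0,0],[1,0,0,0,0]],
])

```text
t: 30.02
tcp_pos: [0.5802, 0.0755, 0.2348]
eef_rot: [-180.0, 0.0, 177.0]
wrist_force: [-0.4, 0.7, 0.0]
grip_width: 0.0008
```

```bash
python3 look.py w15
```

```text
30.0167 [0.5802 0.0755 0.2348] [-179.9822    0.0319  176.9962] [-0.3729  0.6951  0.0094]
conf 0.61 n 1785 centre jig 0.6846437454223633 0.6030197143554688 size 198.49325561523438 24.374032974243164 ang 89.73374938964844
[[-11.9634 -98.5859]
 [ 12.4103 -98.6992]
 [ 13.3327  99.7919]
 [-11.041   99.9052]]
tcp jig [-47.7298  41.886 ] yaw rel -0.26501935171788826
plain_end 0.57 [297.6, 210.8] [  2.9744 102.5312]
```

View pics/w15c.png

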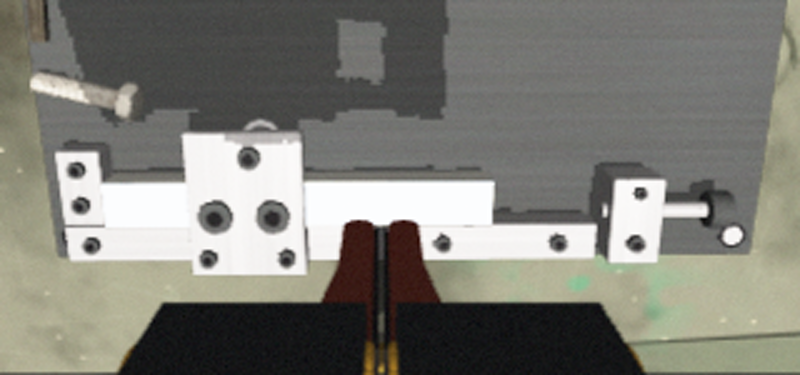

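```bash
python3 - <<'E'
import cv2,numpy as np
a=cv2.imread('pics/w15.png')
cv2.imwrite('pics/w15a.png',cv2.resize(a[180:240,115:225],None,fx=7,fy=7,interpolation=cv2.INTER_CUBIC))
g=a.min(2)
for x in [145,150,155,160,165,170,225,228,232,270,280,290,296]: print(x,g[196:226,x])
from fit import *
c=dict(np.load('w15.npz'))
H=np.array([.6259,.0314,-.0478]);R=np.array([[np.cos(H[2]),-np.sin(H[2])],[np.sin(H[2]),np.cos(H[2])]])
def front(x):
    col=g[195:212,x].astype(float); i=np.argmax(col>170); 
    f=i-1+(170-col[i-1])/(col[i]-col[i-1]); return 195+f
for x in [145,150,155,160,165,170,228,240,260,280,290,294]:
    v=front(x); print(x,round(v,2),((onz([x,v],c,.032)[0,:2]-H[:2])@R*1000).round(1))
E
```

```text
145 [105  98  75  98 107 111 124 208 252 252 252 252 252 252 252 252 252 252
 252 252 252 252 252 252 250 234 240 240 239 239]
150 [116 100  76 100 108 109 121 202 252 252 252 252 252 252 252 252 252 252
 252 252 252 252 252 252 251 236 239 241 239 239]
155 [115 100  76 100 109 108 129 221 252 252 252 252 252 252 252 252 252 252
 252 252 252 252 252 252 251 235 240 240 240 239]
160 [103  71  76 102 107 107 132 226 252 252 252 252 252 252 252 252 252 252
 252 252 252 252 252 252 250 235 241 242 240 239]
165 [104  73  78  96 104 109 133 227 252 252 252 252 252 252 252 252 252 252
 252 252 252 252 252 252 251 236 241 241 239 240]
170 [106  68  76  97 108 111 138 229 252 252 252 252 252 252 252 252 252 252
 252 252 252 252 252 252 250 236 242 241 240 239]
225 [109  89  81 113 111 110 182 251 252 252 252 252 252 252 252 252 252 252
 252 252 252 252 252 251 247 245 245 246 244 244]
228 [119 102  82 109 112 111 185 252 252 252 252 252 252 252 252 252 252 252
 252 252 252 252 252 251 247 245 246 246 244 244]
232 [117 102  87 113 111 109 188 252 252 252 252 252 252 252 252 252 252 252
 252 252 252 252 252 251 247 246 246 247 243 244]
270 [ 92  73  88 104 110 105 187 252 252 252 252 252 252 252 252 252 252 252
 252 252 252 252 252 250 227 246 245 245 244 247]
280 [115 105  91 107 106 104 186 252 252 252 252 252 252 252 252 252 252 252
 252 252 252 252 252 250 230 246 244 245 240 221]
290 [103  74  94 111 112 102 189 252 252 252 252 252 252 252 252 252 252 252
 252 252 252 252 252 250 230 245 244 244 245 247]
296 [115 118 118 112 109 107 188 252 249 249 248 249 247 247 245 240 239 236
 232 233 233 234 233 232 231 245 244 245 245 246]
145 202.55 [-12.5 -92.6]
150 202.6 [-12.4 -86.3]
155 202.45 [-12.6 -80. ]
160 202.4 [-12.6 -73.6]
165 202.39 [-12.6 -67.3]
170 202.35 [-12.6 -61. ]
228 201.8 [-13.   12.4]
240 201.83 [-12.9  27.6]
260 201.8 [-12.8  52.8]
280 201.8 [-12.7  78.1]
290 201.78 [-12.7  90.8]
294 201.78 [-12.7  95.8]
```

View pics/w15a.png

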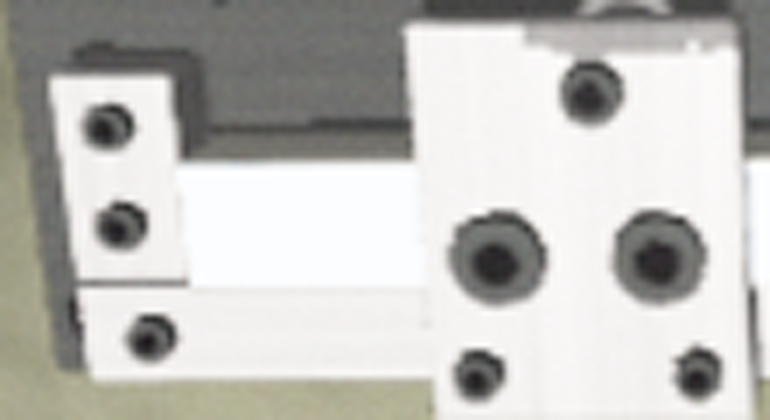

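Bar front edge reads x = -12.4 to -13.0 mm along its length (flush is -12). No gap shows at the fence or the stop, and the arm is clear at TCP z = 0.235. I'm handing the job in.

```bash
python3 - <<'E'
from h import *
print(finish_job())
print(status.get_state()['t'])
E
```

```text
the job is handed in; nothing more can be done
None
the job is handed in; nothing more can be done
```

The bar is home in the jig: flat against the back fence along its length, with its marked end up against the end stop. I handed it in at about 30 s of the 72 s allowed; no verdict was reported.

**How it went:** I used closed fingertips throughout, never gripping or lifting the bar. I pushed the marked end to angle the bar at 18°, then pushed the plain end until the marked end was behind the pillar and under the bush plate. At that point the marked end was at about (+1, -37) mm from home and the plain end at (-61, +153) mm. I swung part way, pushed in further, finished the swing and pressed the bar on the fence. Last, I slid it along the fence until the stop was felt, at about 9 N.

**Last checks (wrist camera):**
- **Fence:** the bar's front edge lies at x = -12.4 to -13.0 mm all along, against -12 for flush. I could see no gap at the fence or the stop. The automatic outline fit showed a tilt of about 0.3° (roughly 1 mm); the edge measurement did not.
- **End stop:** the outline fit put the bar's ends at y of about -98.6 and +99.8 mm. It measured the bar 1.5 mm short, so the marked end agrees with touching the stop within that error.
- **Clearance:** the arm was raised clear of everything before hand-in.

**What went wrong on the way:** one sideways move pressed the fingers on the bar's front face with about 40 N at the wrist, because the fingertips are thinner than I had assumed. I backed off; the bar stayed flush and no harm was visible.

I did not measure the hex key, bolt, marker or disc again at the end. The hex key and bolt looked unmoved in the later scene pictures, and I did not work near any of the four.

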